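# Set a stand leg to its length mark and close the cam lever while holding it

### The job

A spare camera-stand leg lies clamped in the grey cradle. By the black knob on the yellow cam lever, slide the sprung dark outer tube along the leg until the front edge of its black collar just meets the red ring, and only then swing the lever fully closed along the leg, keeping the collar at the ring all the while. The spring would pull the tube back, so finish still gripping the knob, with the collar at the ring and the lever closed, and leave the two specimen cups and the beaker undisturbed.

Things in the scene. Friction and masses are not known exactly. Their poses are not given: they have to be found in the camera images.
- cradle: Fixed grey base plate 250 x 70 x 10 mm; two black saddles (46 mm wide, 55 mm high, at x = -108 and +116 mm) hold the leg's fixed aluminium inner tube (20 mm diameter, along the cradle's x, axis 42 mm up). Origin: centre of the plate's underside. +x runs from the rubber-foot end (nearer the robot) to the far end, y left, z up. Never moves; its place and yaw differ each time.
- sleeve (a joint): Slide of the dark outer tube (29 mm diameter, 77 mm long; black collar 37 mm diameter, 30 mm long at its front end) along the cradle's -x. 0 = at rest at the far end (start); grows, in m, towards the foot; end stop 0.115. A spring pulls it back to 0, 2 N at 0 to 4.3 N at the stop, plus 0.5 N friction; it runs back when let go, even with the lever closed.
- ring (a joint): Position of the red ring (23.6 mm diameter, 6 mm wide, no obstacle to the tube) on the inner tube, in m, same direction and zero as the sleeve: the collar's front edge meets the ring when sleeve = ring. 0.05 to 0.09, differs each time, does not move during the job.
- lever (a joint): Swing of the yellow cam lever about its upright pivot on the collar, in rad. 0 = fully closed, the lever lying along the leg towards the cradle's +x (end stop); grows as it opens towards the cradle's -y; starts 0.95 to 1.25, end stop 1.3. Stays where it is left (friction 0.12 N m, about 2 N at the knob).
- collar_edge (a point): Front edge of the collar (the side towards the foot), on the leg's axis, 42 mm above the bench. At cradle x = 30 mm - sleeve.
- ring_edge (a point): Edge of the red ring that faces the collar, on the leg's axis. At cradle x = 30 mm - ring. Axes as the cradle's.
- lever_pivot (a point): Lever's pivot axis at the lever's underside, 64 mm above the bench, 15 mm behind the collar's front edge (towards cradle +x), on the leg's centre line. Its x axis points along the lever to the knob.
- grip: Black upright round knob, 18 mm diameter, 40 mm tall, at the lever's end; turns freely about its own upright axis, so the hand need not turn with the lever. Origin: centre of its underside, 72.5 mm above the bench (top at 112.5 mm), 70 mm from the lever's pivot. The lever's top beneath it is 72 mm above the bench.
- cup_orange: Bystander: specimen cup with orange cap, 38 mm diameter, 58 mm tall, loose. Origin: centre of its underside.
- cup_yellow: Bystander: specimen cup with yellow cap, 38 mm diameter, 58 mm tall, loose. Origin: centre of its underside.
- glass_beaker: Bystander: clear beaker, 46 mm diameter, 58 mm tall, loose. Origin: centre of its underside.

How it is judged:
By the outcome, as a careful person would: the job done as asked, in the order asked, and still so for the second after the job is handed in, while the arm keeps its last pose, push and grip.
It also fails if it takes over 35 s, if anything falls off the work surface, if the arm or the gripper's body presses on something with over 40 N, if the wrist force passes 120 N, or if a joint passes its speed limit or range.

### The arm

A 7-joint arm with a two-finger parallel gripper is mounted at the origin on the work surface; the furniture and walls round the work are solid. World frame = base frame: x ahead of the robot, y to its left, z up, the work surface at z = 0. Lengths are in m, angles in rad, forces in N, time in s.
With the tool pointing down it reaches from about 0.4 to 0.85 m from the base axis. Payload 4.5 kg.
Tool frame: the origin (TCP) lies at the very end of the fingers, on their centre line; the grasp point (between the pads) lies 19 mm behind it (r.grip_depth is the z of the grasp point in the tool frame, in m); z points along the fingers, y is the line along which they close (so a half turn about z gives the same grasp; the last joint's range is limited). The gripper opens to 88 mm and grips with 3 to 60 N. Pads are 18 mm wide; open, the fingers measure 123 mm over their backs; the gripper's body (75 mm by 187 mm) begins 45 mm behind the grasp point.
Start: joints at [-1.164, 0.689, -0.195, 1.565, 0.157, 0.902, -0.215], TCP at [0.228, 0.582, 0.239] pointing down, gripper open.
Joint ranges: [-3.01, 3.01], [-0.46, 2.08], [-1.47, 1.51], [0.13, 2.56], [-1, 4.14], [0.04, 2.09], [-2.66, 2.66]. Speed limits (rad/s): [2.57, 2.57, 3.14, 3.14, 3.14, 3.14, 3.14].

### API

Orientations are given as a unit quaternion [x, y, z, w].
In Python, from plant import r, vision, sensors gives the robot as it stands (r), with the cameras (vision) and the readings (sensors).
- The arm moves only by the shell command python3 steer.py 'ROWS' [FORCE]. ROWS is a JSON list of rows, 1 to 10 of them, each of 7 numbers: the opening from 0.0 (shut) to 1.0 (fully open), then dx, dy, dz in m, then a rotation vector rx, ry, rz in rad; each row is the pose to reach, as a shift and turn from the pose commanded when the command began, along the tool's axes at that moment; what a row does not reach only later rows make up. A row lasts 1/10 s, in which the tool goes at most 0.05 m and 0.15 rad, less where a joint would pass 70% of its speed; a pose out of reach is approached as far as the arm can. The fingers move at their own pace and stop on an object; FORCE is the grip in N (left out, the last holds). Time passes only in rows, so rows that do not move let the fingers close. It prints the time, the measured TCP pose, the force, the opening and the grip force at its end.
- sensors.get_state(): the state, without advancing time (a new reading comes with each control period).
- vision.snapshot(name): name is "scene" or "side" or "wrist"; returns the picture (420x560x3 uint8, red, green, blue); there is no depth.
- vision.camera_params(name): a dict with "fx", "fy", "cx", "cy" (pixels), "k1" (the pictures are not rectified: a ray, as slopes to the right and down, at radius r is drawn at 1 + k1 r^2 times it, then the intrinsics apply), "rvec" (rotation vector, rad) and "tvec" (3), from world to camera coordinates, as OpenCV has them. Camera axes: x right, y down, z forward; pixel columns grow to the right and rows downward; lengths in m; the calibration is good to about 2 mm. A picture is of the moment at which its call begins: read the wrist's pose just before it. camera_params takes no time and is no camera call; for the wrist camera it gives the pose at the moment of the call.
- r.finish_job(): hands the job in; it is judged then, once.
The state is a dict: "clock": time; "q": joint angles; "qd": joint speeds; "joint_torque": joint torques, N m; "tool_pos": TCP position; "eef_rot": TCP orientation; "contact_force": force on the tool from outside, world axes, zero at the start; "moment": the same for the moment, N m; "opening": opening from 0.0 (shut) to 1.0 (fully open); "finger_force": force on a finger pad.
Only numpy, scipy, OpenCV 4.12 (cv2) and the standard library are available. Lean on these libraries where they do the work, as an engineer would, in place of code of your own. Each camera call takes 0.05 s, during which the arm holds its last target. There are 200 camera calls.

## Working session

There is one attempt and no reset: what is moved stays moved. The work goes in short steps, Python scripts to look and compute and a shell command to move; the robot and the scene stay as the last step left them, time stands still between calls to the robot, and variables do not carry over. Pictures are saved under pics/ and viewed, at most 10 in all, crops included, and the job is handed in when it is done.

```bash
ls; mkdir -p pics; python3 - <<'E'
from plant import r, vision, sensors
import cv2,numpy as np
s=sensors.get_state();print(s['clock'],s['tool_pos'],s['eef_rot'],s['opening'])
a=[vision.snapshot(n) for n in("scene","side")]
for n,i in zip(("scene","side"),a):
    cv2.imwrite(f'pics/{n}0.png',i[...,::-1])
    print({k:np.round(v,4).tolist() for k,v in vision.camera_params(n).items()})
E
```

```text
pics
plant.py
steer.py
0.0 [0.22744029 0.58149545 0.23791816] [ 1.85266069e-01  9.82687996e-01 -8.79763392e-04 -1.11497732e-04] 1.0026259996610127
{'fx': 412.96, 'fy': 412.96, 'cx': 283.52, 'cy': 213.567, 'k1': -0.0757, 'rvec': [2.1521, -0.6662, 0.3587], 'tvec': [-0.3869, 0.2767, 0.6059]}
{'fx': 384.9099, 'fy': 384.9099, 'cx': 282.1646, 'cy': 215.3875, 'k1': -0.011, 'rvec': [2.137, -0.2379, 0.0973], 'tvec': [-0.4871, 0.1394, 0.7687]}
```

View pics/scene0.png

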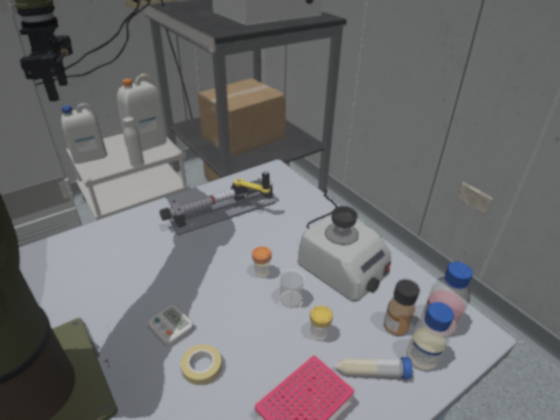

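View pics/side0.png

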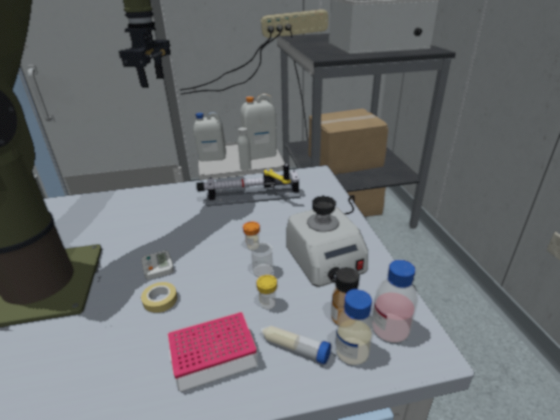

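The scene view shows the cradle from about (165,213), the foot end, to (275,190), with the yellow lever near (252,186) and the red ring near (212,200). In the side view it runs from (200,187) to (300,185), with the lever near (276,178). I'll zoom in on both.

```bash
cat > h.py <<'E'
import numpy as np,cv2
def cam(p):
    R=cv2.Rodrigues(np.array(p['rvec'],float))[0];t=np.array(p['tvec'],float);return R,-R.T@t
def ray(p,uv):
    R,c=cam(p);xd=np.array([(uv[0]-p['cx'])/p['fx'],(uv[1]-p['cy'])/p['fy']])
    x=xd.copy()
    for _ in range(20): x=xd/(1+p['k1']*(x@x))
    d=R.T@np.r_[x,1];return c,d/np.linalg.norm(d)
def plane(p,uv,z):
    c,d=ray(p,uv);return c+d*(z-c[2])/d[2]
def tri(*obs):
    A=0;b=0;L=[ray(*o) for o in obs]
    for c,d in L:
        M=np.eye(3)-np.outer(d,d);A=A+M;b=b+M@c
    X=np.linalg.solve(A,b);return X,[float(np.linalg.norm((np.eye(3)-np.outer(d,d))@(X-c))) for c,d in L]
E
python3 - <<'E'
import cv2,numpy as np
a=cv2.imread('pics/scene0.png')[160:240,150:290];b=cv2.imread('pics/side0.png')[150:210,185:315]
a=cv2.resize(a,(560,320),interpolation=cv2.INTER_CUBIC);b=cv2.resize(b,(520,240),interpolation=cv2.INTER_CUBIC)
o=np.zeros((560,560,3),np.uint8);o[:320]=a;o[320:,:520]=b
cv2.imwrite('pics/z0.png',o)
E
```

```text
(no output)
```

View pics/z0.png

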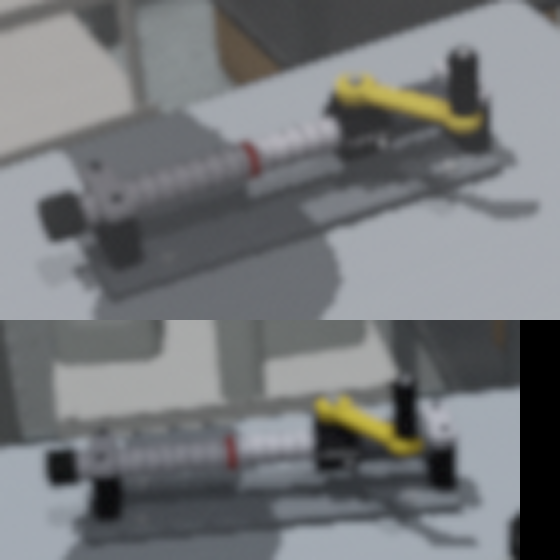

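The zoom (4×) gives these original pixels:

| Feature | Scene | Side |
|---|---|---|
| Knob top | (265.7,172.5) | (286,166) |
| Knob base | (265.7,187) | (286,179.5) |
| Pivot | (237.5,182) | (267,171) |
| Ring | (212.5,199.5) | (242.7,183) |

```bash
python3 - <<'E'
from plant import r, vision, sensors
from h import *
P=vision.camera_params('scene');Q=vision.camera_params('side')
for n,u,v in [('top',(265.7,172.5),(286,166)),('base',(265.7,187),(286,179.5)),('pivot',(237.5,182),(267,171)),('ring',(212.5,199.5),(242.7,183)),('foot saddle',(177.5,208),(210.5,184))]:
    X,e=tri((P,u),(Q,v));print(n,X.round(4),np.round(e,4))
for n,u,z in [('orange',(262,253),.058),('beaker',(291,278),.058),('yellow',(321,314),.058)]: print(n,plane(P,u,z).round(3))
W=vision.camera_params('wrist');print({k:np.round(v,3).tolist() for k,v in W.items()})
R,c=cam(W);print(c,R[2])
E
```

```text
top [0.55   0.1837 0.1103] [0.0015 0.0015]
base [0.5488 0.1818 0.0736] [0.0012 0.0012]
pivot [0.5097 0.2402 0.0716] [0.0011 0.0011]
ring [0.4444 0.244  0.044 ] [0. 0.]
foot saddle [0.3612 0.2486 0.0504] [0.0006 0.0006]
orange [0.435 0.019 0.058]
beaker [ 0.442 -0.064  0.058]
yellow [ 0.436 -0.157  0.058]
{'fx': 326.666, 'fy': 326.666, 'cx': 277.238, 'cy': 213.156, 'k1': -0.051, 'rvec': [-2.386, -1.628, -0.241], 'tvec': [-0.625, -0.039, 0.388]}
[0.1576469  0.60959467 0.38288053] [ 0.27019384 -0.10580908 -0.95697426]
```

Knob, pivot and ring heights agree with the text, and the pivot–knob distance of 69 mm fits. Next I'll move over the leg for a closer wrist view, with tool y along cradle y.

```bash
python3 steer.py '[[1,-0.04,-0.026,0,0,0,-0.04],[1,-0.08,-0.053,0,0,0,-0.08],[1,-0.12,-0.08,0,0,0,-0.12],[1,-0.16,-0.107,0,0,0,-0.16],[1,-0.2,-0.134,0,0,0,-0.2],[1,-0.24,-0.161,0,0,0,-0.24],[1,-0.28,-0.188,0,0,0,-0.28],[1,-0.32,-0.214,0,0,0,-0.31],[1,-0.353,-0.238,0,0,0,-0.31],[1,-0.353,-0.238,0,0,0,-0.31]]' 
python3 steer.py '[[0.6,0,0,0,0,0,0],[0.6,0,0,0,0,0,0]]'
python3 - <<'E'
from plant import r, vision, sensors
import cv2,numpy as np,json
W=vision.camera_params('wrist');i=vision.snapshot('wrist')
cv2.imwrite('pics/w1.png',i[...,::-1]);json.dump({k:np.array(v).tolist() for k,v in W.items()},open('w1.json','w'))
E
```

```text
clock: 1.1
tool_pos: [0.4732, 0.2244, 0.238]
eef_rot: [0.037, 0.999, -0.002, 0.0]
contact_force: [-0.5, -0.5, -0.2]
opening: 0.998
finger_force: 0.0
clock: 1.3
tool_pos: [0.4688, 0.2333, 0.2387]
eef_rot: [0.03, 1.0, 0.0, -0.0]
contact_force: [0.1, 0.3, -0.6]
opening: 0.843
finger_force: 0.0
```

View pics/w1.png

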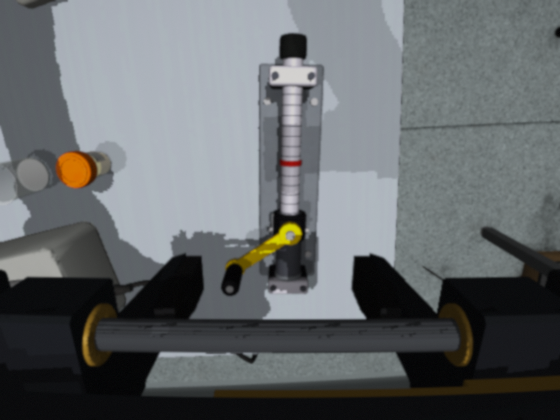

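The wrist view shows the foot at (293,47), the ring at (290,163), the collar's front edge around row 211, the pivot at (290,234), the knob top at about (230,290) and the orange cup at (77,169). Now I'll measure these with masks.

```bash
cat > m.py <<'E'
from h import *
import json
def redbox(i):
    h=cv2.cvtColor(i,cv2.COLOR_BGR2HSV);m=(((h[...,0]<8)|(h[...,0]>172))&(h[...,1]>120)&(h[...,2]>60)).astype(np.uint8)
    return m,h
E
python3 - <<'E'
from m import *
i=cv2.imread('pics/w1.png');W=json.load(open('w1.json'))
m,h=redbox(i)
n,l,s,c=cv2.connectedComponentsWithStats(m)
for k in range(1,n):
    if s[k,4]>15: print('red',s[k],c[k])
y=((abs(h[...,0].astype(int)-28)<6)&(h[...,1]>130)).astype(np.uint8)
n,l,s,c=cv2.connectedComponentsWithStats(y)
for k in range(1,n):
    if s[k,4]>40: print('yel',s[k],c[k])
g=cv2.cvtColor(i,cv2.COLOR_BGR2GRAY)
print('prof 155-220',list(zip(range(155,225),g[155:225,286:295].mean(1).astype(int),i[155:225,286:295,2].mean(1).astype(int))))
for row in (100,130,150,190,220,260): print(row,g[row,250:335].tolist())
E
```

```text
red [280 160  21   6 104] [289.71153846 162.91346154]
yel [ 226  220   78   54 1178] [269.28098472 245.47028862]
prof 155-220 [(155, np.int64(147), np.int64(147)), (156, np.int64(135), np.int64(135)), (157, np.int64(144), np.int64(144)), (158, np.int64(157), np.int64(158)), (159, np.int64(156), np.int64(161)), (160, np.int64(135), np.int64(154)), (161, np.int64(96), np.int64(147)), (162, np.int64(64), np.int64(146)), (163, np.int64(54), np.int64(146)), (164, np.int64(57), np.int64(146)), (165, np.int64(73), np.int64(144)), (166, np.int64(105), np.int64(144)), (167, np.int64(138), np.int64(151)), (168, np.int64(157), np.int64(159)), (169, np.int64(163), np.int64(163)), (170, np.int64(163), np.int64(164)), (171, np.int64(163), np.int64(164)), (172, np.int64(163), np.int64(164)), (173, np.int64(162), np.int64(163)), (174, np.int64(157), np.int64(158)), (175, np.int64(142), np.int64(143)), (176, np.int64(137), np.int64(137)), (177, np.int64(151), np.int64(152)), (178, np.int64(161), np.int64(162)), (179, np.int64(163), np.int64(164)), (180, np.int64(163), np.int64(164)), (181, np.int64(1
[... 3343 characters left out ...]
9, 121, 122, 122, 123, 119, 106, 85, 74, 80, 79, 53, 24, 10, 10, 9, 10, 11, 13, 14, 14, 13, 14, 14, 15, 17, 22, 22, 21, 19, 17, 15, 14, 13, 12, 10, 12, 11, 11, 9, 11, 13, 18, 40, 69, 92, 100, 102, 105, 109, 114, 118, 117, 112, 120, 146, 170, 178, 179, 180, 180, 180, 180, 180, 180, 180, 181, 180, 179, 180, 180, 179, 180]
260 [103, 106, 107, 108, 107, 106, 105, 103, 99, 92, 84, 73, 73, 90, 110, 121, 123, 124, 124, 125, 122, 110, 91, 75, 65, 53, 39, 37, 41, 47, 51, 51, 49, 43, 39, 37, 36, 36, 36, 35, 35, 34, 34, 33, 31, 30, 29, 26, 26, 25, 34, 42, 46, 46, 46, 48, 50, 50, 52, 54, 57, 57, 57, 59, 62, 78, 94, 116, 144, 169, 178, 180, 181, 181, 181, 180, 179, 179, 179, 179, 180, 180, 180, 180, 180]
```

```bash
python3 - <<'E'
import cv2
i=cv2.imread('pics/w1.png')[130:310,205:345];cv2.imwrite('pics/z1.png',cv2.resize(i,None,fx=3.3,fy=3.3,interpolation=cv2.INTER_CUBIC))
E
```

```text
(no output)
```

View pics/z1.png

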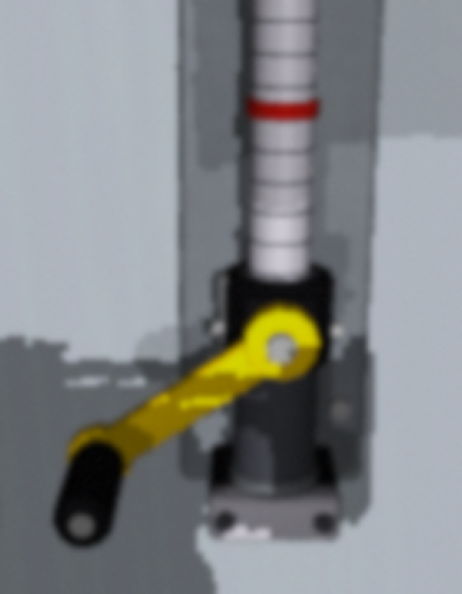

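The zoom shows the ring at rows 160–166, the collar's face at row 214 on the tube top, the pivot screw at (290.8,235.5) and the knob top centre at (229.8,288.5).

```bash
python3 - <<'E'
from m import *
from plant import r, vision, sensors
W=json.load(open('w1.json'));P=vision.camera_params('scene');Q=vision.camera_params('side')
f=lambda u,z:plane(W,u,z)
L=[f((257.7,100),.01),f((258.1,220),.01)];Rr=[f((322.6,100),.01),f((317.2,220),.01)]
for a in(L,Rr): d=a[1]-a[0];print('edge yaw',np.degrees(np.arctan2(d[1],d[0])),a[0].round(4),a[1].round(4))
mid=[(a+b)/2 for a,b in zip(L,Rr)];d=mid[1]-mid[0];print('mid yaw',np.degrees(np.arctan2(d[1],d[0])),np.round(mid,4),'width',np.linalg.norm(L[1]-Rr[1]),np.linalg.norm(L[0]-Rr[0]))
re=f((289.7,166.2),.0538);co=f((289.8,214.3),.052);pv=f((290.8,235.5),.074);kt=f((229.8,288.5),.1125);rc=f((289.7,162.9),.0538);ft=f((293,47),.042)
print('re',re,'co',co,'gap',np.linalg.norm(re-co));print('pv',pv,'kt',kt,'foot',ft)
d=pv-rc;print('ring-pivot yaw',np.degrees(np.arctan2(d[1],d[0])));d=pv-ft;print('foot-pivot yaw',np.degrees(np.arctan2(d[1],d[0])))
d=kt-pv;print('arm',np.hypot(d[0],d[1]),np.degrees(np.arctan2(d[1],d[0])))
for n,o in [('knobtop',((W,(229.8,288.5)),(P,(265.7,171.5)),(Q,(286,165)))),('ring',((W,(289.7,162.9)),(P,(212.5,199.5)),(Q,(242.7,183))))]: X,e=tri(*o);print(n,X.round(4),np.round(e,4))
s=sensors.get_state();print(s['clock'],s['tool_pos'],s['eef_rot'])
E
```

```text
edge yaw -4.258174943105932 [0.3773 0.2189 0.01  ] [0.5141 0.2088 0.01  ]
edge yaw -4.057082704903417 [0.3815 0.2895 0.01  ] [0.5185 0.2797 0.01  ]
mid yaw -4.157568358171811 [[0.3794 0.2542 0.01  ]
 [0.5163 0.2442 0.01  ]] width 0.07112884629734624 0.0706489341825915
re [0.44494178 0.24858821 0.0538    ] co [0.49635819 0.24615881 0.052     ] gap 0.05150523499588666
pv [0.51203571 0.24551652 0.074     ] kt [0.54672283 0.18506459 0.1125    ] foot [0.33218379 0.25805287 0.042     ]
ring-pivot yaw -2.6354223053351737
foot-pivot yaw -3.987280033706145
arm 0.0696967154408583 -60.15293372377401
knobtop [0.5494 0.1846 0.112 ] [0.0021 0.0025 0.0008]
ring [0.4448 0.2486 0.0411] [0.0014 0.0015 0.0004]
1.35 [0.46864858 0.23362786 0.23870749] [ 2.98564265e-02  9.99554023e-01  4.94340972e-04 -3.23891963e-04]
```

Results: yaw is about -4.1°, the gap about 51.5 mm, the lever about 0.98 rad, and the knob at (0.547,0.185). All are consistent with the text. Now I'll move above the knob and partway down.

```bash
python3 steer.py '[[0.5,-0.04,-0.022,0,0,0,0.012],[0.5,-0.081,-0.044,0.01,0,0,0.012],[0.5,-0.081,-0.044,0.05,0,0,0.012],[0.5,-0.081,-0.044,0.09,0,0,0.012],[0.5,-0.081,-0.044,0.1,0,0,0.012],[0.5,-0.081,-0.044,0.1,0,0,0.012]]' 30
python3 - <<'E'
from plant import r, vision, sensors
import cv2,numpy as np,json
s=sensors.get_state();print(s['tool_pos'],s['eef_rot'])
W=vision.camera_params('wrist');i=vision.snapshot('wrist')
cv2.imwrite('pics/w2.png',i[...,::-1]);json.dump({k:np.array(v).tolist() for k,v in W.items()},open('w2.json','w'))
E
```

```text
clock: 1.95
tool_pos: [0.5462, 0.1841, 0.1377]
eef_rot: [0.036, 0.999, -0.0, -0.002]
contact_force: [0.8, -0.3, 0.1]
opening: 0.5
finger_force: 0.0
[0.54619895 0.18411005 0.1376514 ] [ 3.59828122e-02  9.99350985e-01 -3.71374140e-04 -1.64567636e-03]
```

View pics/w2.png

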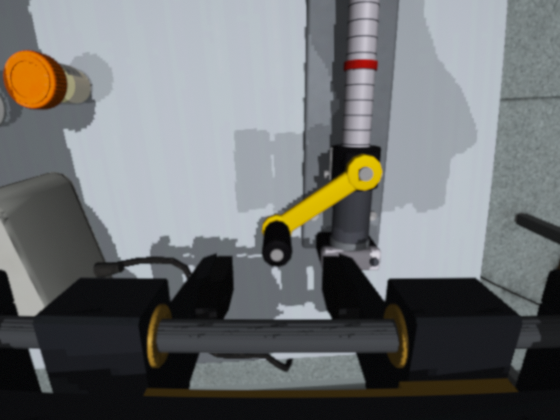

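Knob top (277,255) lies centred between the fingers (columns 222 and 340). The ring (360,64), collar and pivot (365,173) are all visible. I'll check heights from the two wrist positions and then descend.

```bash
python3 - <<'E'
from m import *
W=json.load(open('w1.json'));V=json.load(open('w2.json'))
m,h=redbox(cv2.imread('pics/w2.png'));m[:, :330]=0;ys,xs=np.nonzero(m);print(xs.min(),xs.max(),ys.min(),ys.max())
c=(xs.mean(),ys.mean())
for n,a,b in[('knob',(229.8,288.5),(277,255)),('pivot',(290.8,235.5),(365,173)),('ring',(289.7,162.9),c)]:
    X,e=tri((W,a),(V,b));print(n,X.round(4),np.round(e,4))
print(plane(V,(277,255),.1125),plane(V,(365,173),.074),plane(V,c,.0538))
E
python3 steer.py '[[0.5,0,0,0.03,0,0,0],[0.5,0,0,0.058,0,0,0],[0.5,0,0,0.058,0,0,0],[0,0,0,0.058,0,0,0],[0,0,0,0.058,0,0,0],[0,0,0,0.058,0,0,0],[0,0,0,0.058,0,0,0],[0,0,0,0.058,0,0,0]]' 30
```

```text
345 377 60 69
knob [0.5491 0.1844 0.1086] [0.0002 0.0002]
pivot [0.5123 0.2452 0.072 ] [0.0006 0.0006]
ring [0.4424 0.2488 0.0473] [0.0002 0.0002]
[0.54747939 0.18458716 0.1125    ] [0.51143902 0.24426982 0.074     ] [0.44307504 0.24699357 0.0538    ]
clock: 2.8
tool_pos: [0.5488, 0.1834, 0.0819]
eef_rot: [0.037, 0.999, 0.001, 0.001]
contact_force: [0.2, 0.6, 5.5]
opening: 0.193
finger_force: 30.0
```

Gripped: opening 17 mm, 30 N. Now I'll pull 45 mm along the leg, then look.

```bash
python3 steer.py '[[0,0.005,0,0,0,0,0],[0,0.012,0,0,0,0,0],[0,0.019,0,0,0,0,0],[0,0.026,0,0,0,0,0],[0,0.033,0,0,0,0,0],[0,0.039,0,0,0,0,0],[0,0.044,0,0,0,0,0],[0,0.045,0,0,0,0,0],[0,0.045,0,0,0,0,0]]' 30
cat > look.py <<'E'
import sys
from m import *
from plant import r, vision, sensors
s=sensors.get_state();W=vision.camera_params('wrist');i=vision.snapshot('wrist')[...,::-1].copy();n=sys.argv[1]
cv2.imwrite(f'pics/{n}.png',i);json.dump({k:np.array(v).tolist() for k,v in W.items()},open(n+'.json','w'))
print(s['tool_pos'].round(4),s['eef_rot'].round(4),s['contact_force'].round(1))
E
python3 look.py w3
python3 - <<'E'
import cv2
cv2.imwrite('pics/z3.png',cv2.imread('pics/w3.png'))
E
```

```text
clock: 3.7
tool_pos: [0.5048, 0.1853, 0.0818]
eef_rot: [0.038, 0.999, -0.0, 0.002]
contact_force: [1.1, -3.0, 7.8]
opening: 0.195
finger_force: 30.0
[0.5048 0.1853 0.0818] [ 3.810e-02  9.993e-01 -2.000e-04  1.800e-03] [ 1.1 -3.   7.8]
```

View pics/w3.png

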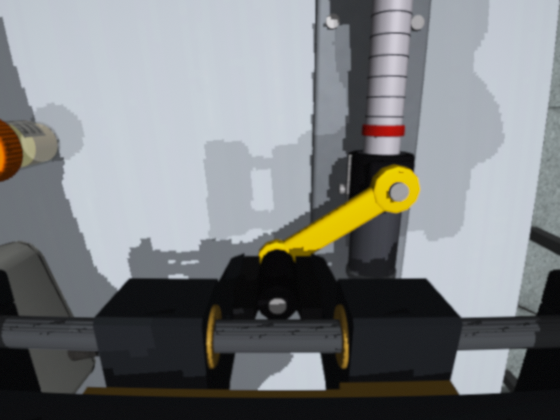

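The ring is at (384,130), the collar's front face around row 152, and the pivot at (398,190). There is a small gap left, which I'll measure from edge profiles.

```bash
cat > gap.py <<'E'
import sys
from m import *
n=sys.argv[1];i=cv2.imread(f'pics/{n}.png');W=json.load(open(n+'.json'))
m,h=redbox(i);m[:,:330]=0;ys,xs=np.nonzero(m);cx=xs.mean();g=i.astype(float)
c0=int(round(cx));p=g[:,c0-3:c0+4].mean(1);gr=p[:,1]          # green: red ring and collar dark, tube bright
r0=int(round(ys.mean()));
sat=p[:,2]-p[:,1]                                            # redness
def cross(a,lo,hi,lev,up):
    for k in range(lo,hi):
        if (a[k]<lev<=a[k+1]) if up else (a[k]>=lev>a[k+1]): return k+(lev-a[k])/(a[k+1]-a[k])
re=cross(sat,r0,r0+20,sat[r0]/2,False)
v=p[:,2];pk=int(re)+1;co=cross(v,pk,pk+60,75,False)
print('cols',xs.min(),xs.max(),'red edge row',re,'collar row',co)
R=plane(W,(cx,re),.0538);C=plane(W,(cx,co),.052);d=np.array([.9974,-.0715])
print('gap mm',1e3*(C-R)[:2]@d,'ring',R.round(4),'px/mm',abs(co-re))
y=((abs(h[...,0].astype(int)-28)<6)&(h[...,1]>130)).astype(np.uint8)
print(p[int(re)-8:int(re)+40].round().astype(int)[:,1:].tolist())
E
python3 gap.py w3; sed -i 's/^print(p\[/#&/' gap.py; python3 gap.py w1;python3 gap.py w2
```

```text
cols 363 404 red edge row 135.74083129584352 collar row 154.86511627906978
gap mm 10.118149941940885 ring [0.4447 0.2461 0.0538] px/mm 19.12428498322626
[[25, 166], [18, 166], [19, 167], [18, 167], [18, 168], [18, 167], [18, 166], [20, 164], [36, 154], [88, 147], [147, 165], [177, 182], [186, 189], [186, 190], [187, 190], [187, 190], [187, 191], [187, 191], [187, 191], [188, 191], [188, 191], [188, 191], [188, 191], [188, 191], [188, 191], [186, 189], [170, 173], [126, 128], [66, 67], [25, 25], [15, 16], [16, 17], [15, 16], [12, 12], [11, 12], [14, 14], [15, 16], [17, 18], [21, 23], [31, 37], [49, 60], [67, 82], [81, 99], [96, 116], [113, 135], [130, 154], [148, 173], [166, 193]]
cols 345 377 red edge row 67.58909574468085 collar row Nonegap.py:4: RuntimeWarning: Mean of empty slice.
  m,h=redbox(i);m[:,:330]=0;ys,xs=np.nonzero(m);cx=xs.mean();g=i.astype(float)
  ret = ret.dtype.type(ret / rcount)
Traceback (most recent call last):
  File "gap.py", line 5, in <module>
    c0=int(round(cx));p=g[:,c0-3:c0+4].mean(1);gr=p[:,1]          # green: red ring and collar dark, tube bright
           ~~~~~^^^^
ValueError: cannot convert float NaN to integer
Traceback (most recent call last):
  File "gap.py", line 14, in <module>
    R=plane(W,(cx,re),.0538);C=plane(W,(cx,co),.052);d=np.array([.9974,-.0715])
                               ~~~~~^^^^^^^^^^^^^^^^
  File "h.py", line 10, in plane
    c,d=ray(p,uv);return c+d*(z-c[2])/d[2]
        ~~~^^^^^^
  File "h.py", line 5, in ray
    R,c=cam(p);xd=np.array([(uv[0]-p['cx'])/p['fx'],(uv[1]-p['cy'])/p['fy']])
                                                     ~~~~~^~~~~~~~
TypeError: unsupported operand type(s) for -: 'NoneType' and 'float'
```

About 10 mm of gap remains. I'll go 8 mm more and measure again.

```bash
python3 steer.py '[[0,0.004,0,0,0,0,0],[0,0.008,0,0,0,0,0],[0,0.008,0,0,0,0,0],[0,0.008,0,0,0,0,0]]' 30
python3 look.py w4; sed -i 's/^#print(p/print(p/' gap.py; python3 gap.py w4
```

```text
clock: 4.15
tool_pos: [0.4969, 0.1858, 0.0818]
eef_rot: [0.038, 0.999, -0.0, 0.002]
contact_force: [2.2, -2.8, 7.4]
opening: 0.198
finger_force: 30.0
[0.4969 0.1858 0.0818] [ 3.820e-02  9.993e-01 -3.000e-04  1.800e-03] [ 2.2 -2.8  7.4]
cols 363 403 red edge row 150.81951219512194 collar row 155.21409214092142
gap mm 2.5253420251206142 ring [0.4446 0.2461 0.0538] px/mm 4.394579945799478
[[27, 165], [19, 166], [18, 167], [19, 168], [18, 168], [18, 168], [18, 167], [18, 165], [34, 156], [87, 151], [147, 165], [167, 172], [143, 145], [85, 86], [32, 34], [15, 16], [17, 17], [16, 17], [14, 15], [12, 13], [13, 14], [15, 16], [17, 18], [18, 19], [24, 26], [37, 43], [51, 62], [63, 78], [72, 88], [86, 105], [104, 125], [122, 145], [139, 162], [155, 181], [172, 199], [186, 215], [196, 225], [201, 230], [203, 232], [203, 232], [203, 232], [203, 232], [203, 232], [202, 232], [202, 232], [202, 231], [201, 231], [201, 231]]
```

```bash
python3 steer.py '[[0,0.002,0,0,0,0,0],[0,0.0024,0,0,0,0,0],[0,0.0024,0,0,0,0,0],[0,0.0024,0,0,0,0,0]]' 30
python3 look.py w5
cat > gap2.py <<'E'
import sys
from m import *
n=sys.argv[1];i=cv2.imread(f'pics/{n}.png').astype(float);W=json.load(open(n+'.json'))
m,h=redbox(i.astype(np.uint8));m[:,:int(sys.argv[2]) if len(sys.argv)>2 else 330]=0
m[:,450:]=0;ys,xs=np.nonzero(m);cx=xs.mean();c0=int(round(cx));p=i[:,c0-3:c0+4].mean(1);r0=int(round(ys.mean()))
a=p[r0-15:r0+25];sat=a[:,2]-a[:,1];q=sat.max()/2;k=np.nonzero(sat>q)[0]
e=[k[0]-1+(q-sat[k[0]-1])/(sat[k[0]]-sat[k[0]-1]),k[-1]+(sat[k[-1]]-q)/(sat[k[-1]]-sat[k[-1]+1])]
e=np.array(e)+r0-15
A=[plane(W,(cx,v),.0538) for v in e];d=np.array([.9974,-.0715])
yy=((abs(h[...,0].astype(int)-28)<6)&(h[...,1]>130)).astype(np.uint8)
print('ring rows',e,'width mm',1e3*(A[1]-A[0])[:2]@d,'edge',A[1].round(4))
print(a[8:,1:].round().astype(int).tolist())
E
for k in 3 4 5;do python3 gap2.py w$k;done
```

```text
clock: 4.6
tool_pos: [0.4949, 0.1859, 0.0818]
eef_rot: [0.038, 0.999, -0.0, 0.002]
contact_force: [3.1, -3.3, 6.6]
opening: 0.194
finger_force: 30.0
[0.4949 0.1859 0.0818] [ 3.830e-02  9.993e-01 -2.000e-04  2.100e-03] [ 3.1 -3.3  6.6]
ring rows [125.3       135.7396088] width mm 5.278978910130428 edge [0.4447 0.2461 0.0538]
[[176, 183], [153, 174], [107, 166], [54, 165], [25, 166], [18, 166], [19, 167], [18, 167], [18, 168], [18, 167], [18, 166], [20, 164], [36, 154], [88, 147], [147, 165], [177, 182], [186, 189], [186, 190], [187, 190], [187, 190], [187, 191], [187, 191], [187, 191], [188, 191], [188, 191], [188, 191], [188, 191], [188, 191], [188, 191], [186, 189], [170, 173], [126, 128]]
ring rows [140.51305483 150.81341463] width mm 5.331890958713393 edge [0.4446 0.2461 0.0538]
[[181, 185], [164, 178], [117, 164], [60, 162], [27, 165], [19, 166], [18, 167], [19, 168], [18, 168], [18, 168], [18, 167], [18, 165], [34, 156], [87, 151], [147, 165], [167, 172], [143, 145], [85, 86], [32, 34], [15, 16], [17, 17], [16, 17], [14, 15], [12, 13], [13, 14], [15, 16], [17, 18], [18, 19], [24, 26], [37, 43], [51, 62], [63, 78]]
ring rows [144.37562814 154.984375  ] width mm 5.52726037565799 edge [0.4448 0.2463 0.0538]
[[181, 186], [161, 177], [110, 164], [51, 162], [23, 166], [18, 167], [18, 168], [18, 168], [18, 168], [18, 168], [19, 167], [18, 163], [18, 143], [17, 92], [15, 40], [15, 18], [16, 17], [16, 17], [14, 15], [12, 13], [13, 15], [15, 16], [16, 18], [18, 19], [23, 26], [35, 41], [51, 62], [62, 75], [67, 82], [80, 97], [101, 121], [121, 143]]
```

The collar now meets the ring to within about 0.3 mm: the tube gap has vanished and the ring is still fully visible. The lever is at about 56°. I'll swing along a 70 mm arc in stages, checking the ring each time.

```bash
python3 steer.py '[[0,-0.0028,0.002,0,0,0,0],[0,-0.0057,0.0043,0,0,0,0],[0,-0.0085,0.0068,0,0,0,0],[0,-0.0111,0.0093,0,0,0,0],[0,-0.0111,0.0093,0,0,0,0]]' 30
python3 look.py w6; python3 gap2.py w6
```

```text
clock: 5.15
tool_pos: [0.507, 0.1923, 0.0818]
eef_rot: [0.039, 0.999, -0.002, 0.002]
contact_force: [2.0, -5.6, 8.2]
opening: 0.193
finger_force: 30.0
[0.507  0.1923 0.0818] [ 0.0392  0.9992 -0.0018  0.002 ] [ 2.  -5.6  8.2]
ring rows [121.60846561 132.07042254] width mm 5.249347922280939 edge [0.4447 0.2465 0.0538]
[[170, 183], [128, 171], [68, 164], [28, 167], [19, 168], [19, 169], [18, 169], [18, 169], [18, 169], [18, 168], [18, 166], [29, 160], [73, 152], [132, 160], [170, 178], [181, 185], [167, 170], [117, 120], [57, 59], [24, 25], [17, 18], [15, 16], [14, 14], [13, 14], [14, 15], [16, 18], [21, 23], [29, 33], [42, 51], [60, 72], [78, 95], [100, 121]]
```

View pics/w6.png

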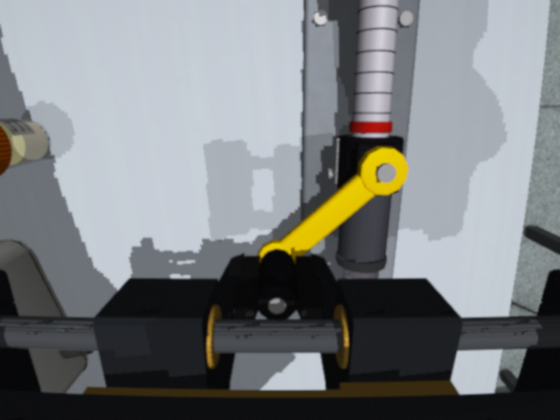

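The gap opened about 2.5 mm because the arm yields about 2 mm sideways against the lever friction. I'll add the missing sideways motion and lead it from here on.

```bash
python3 steer.py '[[0,0.0006,0.0024,0,0,0,0],[0,0.0006,0.0024,0,0,0,0],[0,0.0006,0.0024,0,0,0,0]]' 30
cat > arc.py <<'E'
from m import *
from plant import r, vision, sensors
import sys
s=sensors.get_state();t=s['tool_pos'];d=np.array([.9974,-.0715]);n=np.array([.0715,.9974])
v=t[:2]-np.array([.4949,.1859]);a=v@d+.03925;l=v@n-.05796
l=min(l,0);th=np.arcsin(min(1,-l/.07))
print('theta',np.degrees(th),'pred gap mm',1e3*(a-.07*np.cos(th)),'along',1e3*(v@d),'lat',1e3*(v@n),s['contact_force'].round(1))
E
python3 look.py w7;python3 gap2.py w7;python3 arc.py
```

```text
clock: 5.5
tool_pos: [0.5062, 0.1949, 0.0818]
eef_rot: [0.039, 0.999, -0.002, 0.002]
contact_force: [3.9, -6.2, 9.0]
opening: 0.193
finger_force: 30.0
[0.5062 0.1949 0.0818] [ 0.0389  0.9992 -0.0017  0.0018] [ 3.9 -6.2  9. ]
ring rows [123.64148352 132.29551821] width mm 4.348477406689584 edge [0.4438 0.2466 0.0538]
[[182, 187], [168, 180], [126, 168], [69, 163], [30, 166], [19, 167], [19, 168], [18, 168], [17, 168], [18, 166], [17, 150], [16, 106], [14, 54], [15, 24], [16, 17], [15, 16], [13, 13], [13, 14], [15, 16], [18, 19], [24, 27], [35, 41], [48, 58], [64, 78], [84, 102], [110, 132], [138, 163], [164, 190], [184, 211], [196, 223], [201, 229], [204, 232]]
theta 43.51133057723785 pred gap mm -0.8732800343270314 along 10.643396112242558 lat 9.765139350452273 [ 3.  -5.8  8.5]
```

The tool-position model matches the picture: about 1 mm over the ring now. I'll continue in small steps with this correction.

```bash
python3 steer.py '[[0,-0.0024,0.0015,0,0,0,0],[0,-0.0038,0.0032,0,0,0,0],[0,-0.0054,0.0051,0,0,0,0],[0,-0.0068,0.0071,0,0,0,0],[0,-0.0068,0.0071,0,0,0,0]]' 30
python3 look.py w8;python3 gap2.py w8 300;python3 arc.py
```

```text
clock: 6.05
tool_pos: [0.5139, 0.2023, 0.0819]
eef_rot: [0.039, 0.999, -0.001, 0.002]
contact_force: [2.9, -4.5, 6.6]
opening: 0.191
finger_force: 30.0
[0.5139 0.2023 0.0819] [ 0.0387  0.9992 -0.001   0.0022] [ 2.9 -4.5  6.6]
ring rows [109.31906077 118.59850746] width mm 4.563157586198964 edge [0.4442 0.247  0.0538]
[[179, 185], [155, 176], [109, 168], [55, 166], [24, 168], [18, 169], [18, 170], [18, 169], [18, 169], [18, 167], [18, 155], [17, 121], [15, 71], [15, 33], [14, 18], [14, 16], [13, 14], [14, 15], [17, 18], [24, 27], [41, 49], [66, 80], [94, 112], [121, 143], [146, 169], [166, 191], [183, 209], [197, 223], [204, 230], [207, 232], [207, 232], [207, 232]]
theta 35.0680630984474 pred gap mm -0.3370757873984165 along 17.705831253588304 lat 17.741561407821226 [ 2.5 -4.2  6.7]
```

```bash
python3 steer.py '[[0,-0.0027,0.0031,0,0,0,0],[0,-0.0046,0.0063,0,0,0,0],[0,-0.0063,0.0095,0,0,0,0],[0,-0.0078,0.0129,0,0,0,0],[0,-0.0078,0.0129,0,0,0,0]]' 30
python3 look.py w9;python3 gap2.py w9 260;python3 arc.py
```

```text
clock: 6.6
tool_pos: [0.5228, 0.2158, 0.0819]
eef_rot: [0.038, 0.999, -0.0, 0.002]
contact_force: [3.6, -1.8, 6.1]
opening: 0.196
finger_force: 30.0
[0.5228 0.2158 0.0819] [ 3.830e-02  9.993e-01 -2.000e-04  2.400e-03] [ 3.6 -1.8  6.1]
ring rows [ 93.14268868 102.49200913] width mm 4.487453929993701 edge [0.4442 0.2477 0.0538]
[[200, 208], [171, 200], [112, 191], [53, 193], [26, 196], [21, 196], [21, 196], [21, 196], [21, 196], [21, 193], [19, 178], [16, 135], [16, 72], [17, 28], [17, 19], [15, 16], [17, 18], [27, 31], [52, 61], [95, 108], [146, 160], [190, 200], [216, 221], [226, 229], [228, 230], [228, 231], [228, 231], [228, 231], [228, 230], [228, 230], [228, 230], [227, 231]]
theta 21.98104695220955 pred gap mm -0.024535972199354883 along 25.637004505356966 lat 31.759009315856595 [ 3.3 -2.5  6.2]
```

```bash
python3 steer.py '[[0,-0.0021,0.0034,0,0,0,0],[0,-0.0035,0.0081,0,0,0,0],[0,-0.0046,0.0128,0,0,0,0],[0,-0.0052,0.0165,0,0,0,0],[0,-0.0052,0.0165,0,0,0,0]]' 30
python3 look.py w10;python3 gap2.py w10 240;python3 arc.py
```

```text
clock: 7.15
tool_pos: [0.5292, 0.2327, 0.0819]
eef_rot: [0.038, 0.999, 0.0, 0.003]
contact_force: [3.2, -0.9, 6.0]
opening: 0.193
finger_force: 30.0
[0.5292 0.2327 0.0819] [3.800e-02 9.993e-01 5.000e-04 2.500e-03] [ 3.2 -0.9  6. ]
ring rows [82.46900826 92.24096386] width mm 4.618900865620027 edge [0.4445 0.2487 0.0538]
[[195, 212], [140, 199], [71, 199], [30, 203], [22, 204], [22, 204], [21, 203], [21, 203], [22, 202], [21, 195], [18, 171], [16, 122], [16, 62], [17, 26], [18, 19], [19, 21], [42, 48], [98, 108], [165, 173], [209, 213], [225, 227], [228, 229], [228, 229], [229, 230], [229, 230], [229, 230], [228, 230], [229, 230], [229, 230], [229, 230], [228, 229], [226, 230]]
theta 7.247317545765782 pred gap mm 0.650668687124864 along 30.841428672417962 lat 49.12932320459427 [ 3.8 -0.7  4.8]
```

View pics/w10.png

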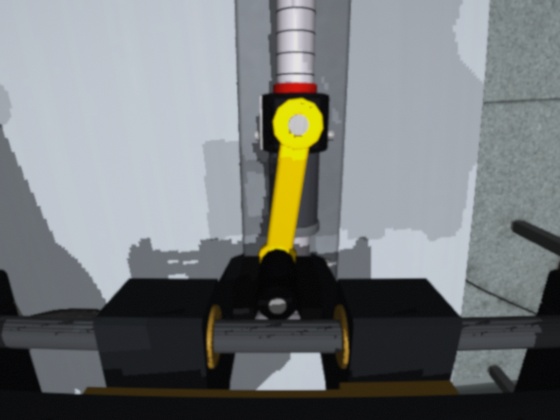

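The lever is nearly closed, with the pivot at (297,125) and the knob stem at (277,255). The collar touches the ring at row 92. I'll compute the collar offset properly, including the rim's parallax.

```bash
cat > off.py <<'E'
import sys
from m import *
n,cx,a,b,z=sys.argv[1],*map(float,sys.argv[2:]);W=json.load(open(n+'.json'));d=np.array([.9974,-.0715])
F=plane(W,(cx,a),.0538)[:2]@d*1e3;N=plane(W,(cx,b),z)[:2]@d*1e3
print(n,'collar - ring edge mm',N-(F-.33+6),'cam x',cam(W)[1][:2].round(4),'ring far',F)
E
python3 off.py w3 384 125.3 154.87 .052
python3 off.py w5 384 144.38 154.98 .0538
python3 off.py w8 350 109.32 118.60 .0605
python3 off.py w9 320 93.14 102.49 .0605
python3 off.py w10 296 82.47 92.24 .0605
python3 - <<'E'
from m import *
W=json.load(open('w10.json'));a=plane(W,(298,125),.074);print('pivot',a)
E
```

```text
w3 collar - ring edge mm 9.731197089673572 cam x [0.4294 0.1916] ring far 420.6883885783926
w5 collar - ring edge mm -0.14636192645161827 cam x [0.4195 0.1923] ring far 420.54090423127167
w8 collar - ring edge mm -1.2215977790870625 cam x [0.4385 0.2089] ring far 420.7824200987474
w9 collar - ring edge mm -0.9940138711020268 cam x [0.4473 0.2221] ring far 420.8698737633074
w10 collar - ring edge mm -0.6710318259189876 cam x [0.4536 0.2388] ring far 420.92224142937056
pivot [0.45972238 0.24820132 0.074     ]
```

The collar is 0.5–0.7 mm over, and about 10.5 mm sideways remains to the stop. I'll close fully with a light press and a small correction along the leg.

```bash
python3 steer.py '[[0,-0.0009,0.004,0,0,0,0],[0,-0.0012,0.007,0,0,0,0],[0,-0.0013,0.01,0,0,0,0],[0,-0.0013,0.012,0,0,0,0],[0,-0.0013,0.013,0,0,0,0],[0,-0.0013,0.013,0,0,0,0]]' 30
python3 look.py w11;python3 gap2.py w11 240;python3 arc.py
```

```text
clock: 7.8
tool_pos: [0.5308, 0.2427, 0.0818]
eef_rot: [0.039, 0.999, -0.002, 0.002]
contact_force: [2.3, -5.2, 7.5]
opening: 0.195
finger_force: 30.0
[0.5308 0.2427 0.0818] [ 0.0387  0.9992 -0.0017  0.0016] [ 2.3 -5.2  7.5]
ring rows [80.94582393 90.76122931] width mm 4.628314142753224 edge [0.4446 0.2494 0.0538]
[[218, 226], [185, 217], [111, 206], [42, 204], [23, 205], [21, 205], [21, 205], [22, 205], [22, 205], [21, 203], [21, 193], [18, 156], [17, 95], [18, 41], [19, 23], [25, 28], [59, 66], [122, 132], [183, 190], [217, 221], [227, 229], [228, 229], [227, 229], [227, 229], [228, 229], [229, 230], [229, 230], [229, 230], [229, 230], [229, 230], [228, 230], [223, 230]]
theta 0.0 pred gap mm 0.9901088173655398 along 31.740108817365545 lat 59.230567836892455 [ 2.2 -4.8  7.3]
```

```bash
python3 off.py w11 292 80.95 90.76 .0605; python3 steer.py '[[0,-0.0004,0.001,0,0,0,0],[0,-0.0004,0.002,0,0,0,0],[0,-0.0004,0.002,0,0,0,0],[0,-0.0004,0.002,0,0,0,0]]' 30
python3 look.py w12;python3 gap2.py w12 240;python3 arc.py
```

```text
w11 collar - ring edge mm -0.6244286190070625 cam x [0.4555 0.2496] ring far 421.05428858079074
clock: 8.25
tool_pos: [0.5311, 0.2429, 0.0817]
eef_rot: [0.039, 0.999, -0.003, 0.001]
contact_force: [2.9, -8.9, 8.7]
opening: 0.192
finger_force: 30.0
[0.5311 0.2429 0.0817] [ 0.0392  0.9992 -0.0031  0.0011] [ 2.9 -8.9  8.7]
ring rows [80.20790021 90.69605568] width mm 4.942594612846275 edge [0.4448 0.2493 0.0538]
[[194, 217], [127, 205], [56, 203], [26, 205], [22, 206], [22, 206], [22, 206], [23, 206], [22, 205], [22, 203], [20, 191], [18, 153], [16, 90], [18, 38], [19, 22], [25, 28], [59, 66], [122, 132], [181, 189], [212, 216], [219, 222], [214, 219], [210, 216], [218, 222], [227, 228], [229, 230], [229, 230], [229, 230], [229, 230], [229, 230], [227, 230], [223, 230]]
theta 0.0 pred gap mm 1.2508645340218172 along 32.000864534021815 lat 59.4486492449881 [ 1.6 -8.3  8.6]
```

View pics/w12.png

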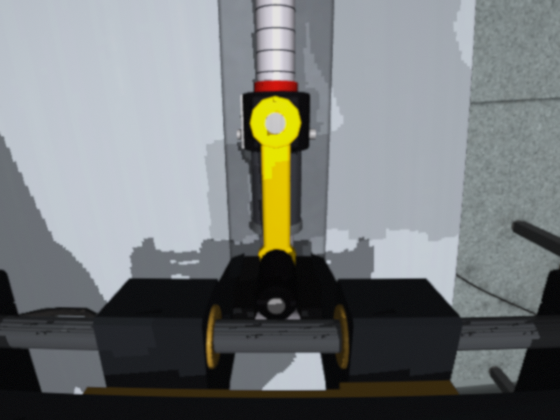

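The lever lies along the leg against its stop: 2 mm more push moved it only 0.2 mm. The pivot is at (275,123), the knob straight behind it, and the collar meets the ring at row 91 (about 0.3 mm). Handing in.

```bash
python3 off.py w12 275 80.21 90.70 .0605; python3 -c "
from plant import r, vision, sensors
print(r.finish_job())"
```

```text
w12 collar - ring edge mm -0.29853330965420355 cam x [0.456  0.2502] ring far 420.9207902156869
the job is handed in; nothing more can be done
None
```

I handed the job in with the knob still gripped at 30 N, the lever closed against its stop and the collar about 0.3 mm past the ring edge; during the swing the collar strayed briefly, about 2.5 mm short and then about 1 mm over, and the arm stayed clear of the cups and beaker, though I took no final picture of them.

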